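# Load a tube rack on the shaker and snap the cam clamp over

### The arm

A 6-joint arm with a two-finger parallel gripper is mounted at the origin on a cart in front of the work surface, level with it; the furniture and walls round the work are solid. World frame = base frame: x ahead of the robot, y to its left, z up, the work surface at z = 0. Lengths are in m, angles in rad, forces in N, time in s.
With the tool pointing down it reaches from about 0.25 to 0.725 m from the base axis. Payload 4 kg.
Tool frame: the origin (TCP) lies on the centre line of the jaws, within the pads' length; the fingertips stand 22 mm ahead of it and the grasp point (between the pads) lies 3 mm ahead of it; z points along the fingers, y is the line along which they close (so a half turn about z gives the same grasp; the last joint's range is limited). The gripper opens to 85 mm and grips with 20 to 120 N. Pads are 22 mm wide; open, the fingers measure 114 mm over their backs; the gripper's body (76 mm by 85 mm) begins 54 mm behind the grasp point. The pads swing forward as they close: fully open they stand 13 mm farther back than shut.
Start: joints at [1.122, 0.241, 0.005, 1.335, 0, 1.571], TCP at [0.217, 0.45, 0.253] pointing down, gripper open.
Joint ranges: [-2.72, 2.72], [-1.05, 1.87], [-1.09, 1.28], [-1.99, 2.15], [-1.42, 1.44], [-3.14, 3.14]. Speed limits (rad/s): [2.79, 2.79, 3.14, 3.14, 3.14, 3.14].

### API

Orientations are given as a unit quaternion [x, y, z, w].
In Python, from workcell import bot gives the robot as it stands.
- The arm moves only by the shell command python3 -m inch 'ROWS'. ROWS is JSON, one flat list of numbers, 7 for each row, row after row: the shift along the world's x, y, z in mm, then the turn, a rotation vector about the world's x, y, z in rad, then the opening in per cent of the stroke, from 0 (shut) to 100 (fully open). A call has 1 to 8 rows; each row is the pose to reach, as a shift and turn from the pose commanded when the call began; what a row does not reach only later rows make up. A row lasts 1/12 s, in which the tool goes at most 41.7 mm and 7.16 degrees, less where a joint would pass 70% of its speed; a pose out of reach is approached as far as the arm can. A call with a gripper value outside its range is refused whole. The fingers move at their own pace and stop on an object; the grip force is fixed at half the most. Time passes only in rows, so rows that repeat a pose let the fingers close. It gives the time, the measured TCP pose, the force, the opening and the grip force at its end, in the units of the state.
- bot.get_obs(): the state, without advancing time (a new reading comes with each control period).
- bot.camera(name): name is "scene" or "top"; returns the picture (384x512x3 uint8, blue, green, red); there is no depth.
- bot.camera_info(name): a dict with "intrinsics" (3x3 intrinsics, pixels), "camera_from_world" (4x4, takes a point from world to camera coordinates). Camera axes: x right, y down, z forward; pixel columns grow to the right and rows downward; lengths in m; the calibration is good to about 2 mm. A picture is of the moment at which its call begins. camera_info takes no time and is no camera call.
- bot.job_done(): hands the job in; it is judged then, once.
Trained networks look in the newest picture that a camera, given by its name, has taken for a name from the list of things; names that differ only in an ending like _2 or _b are one class to them, and where a whole thing is asked for, a point or a joint stands for the part that bears it (a point fixed in the world has none). Each returns a list of dicts, best first, with "confidence" (0 to 1); they miss things now and then, are a little off and sometimes report something else, mostly with a low value. They report only what shows in the picture. A call takes as long as a camera call.
- bot.silhouettes(camera, target): "mask" (384x512 bool, what is visible of it) and "uv" ([column, row] in pixels, amid what is visible of it).
- bot.spot_point(camera, target): "uv" ([column, row] in pixels: a listed point, or the origin of a listed thing).
The state is a dict: "clock": time; "joint_pos": joint angles; "joint_vel": joint speeds; "tau": joint torques, N m; "eef_pos": TCP position; "tool_rot": TCP orientation; "ft_force": force on the tool from outside, world axes, zero at the start; "ft_torque": the same for the moment, N m; "grip_width": finger opening in m; "grasp_force": force on a finger pad.
Only numpy, scipy, OpenCV 4.12 (cv2) and the standard library are available. Lean on these libraries where they do the work, as an engineer would, in place of code of your own. Each camera call takes 0.05 s, during which the arm holds its last target. There are 200 camera calls.

### The job

Get the rack shaker ready to run: set the orange tube rack upright in the channel on the shaker's platform, push it gently along the channel until it sits flush against the blue end stop, and then flip the red cam lever until it snaps past centre and the clamp pad grips the rack. Do not force the lever or ram the stop (about 25 N is too much for either), and leave the other things on the bench where they are.

Things in the scene. Friction and masses are not known exactly. Their poses are not given: they have to be found in the camera images.
- tube_rack: orange microtube rack full of tubes, loose, about 0.25 kg. 62 mm wide (its x), 122 mm long (its y), 41 mm tall; origin at the centre of its underside, z up. Rigid; take it across the 62 mm by its upper 25 mm. Alike both ways round. Stands on the bench right of the shaker, its length within 0.5 rad of the bench's y.
- shaker: rack shaker, fixed: grey housing under an aluminium platform 200 (x) by 270 mm (y), its surface 60 mm above the bench. Origin at the centre of its underside; x points away from its front panel (knob side), y to the left seen from the front, z up. A dark clamp block (x -76 to -36 mm, y within 20 mm, flanges within 32 mm; top 17 mm above the platform) stands on its near side.
- channel (a point): on the platform surface, channel centre line, level with the clamp pad: shaker frame (+20, 0, +60) mm, axes as the shaker's. The channel runs along y between steel rails 12 mm high: inner faces at +33 (far rail) and -35 mm (near rail) in this frame's x, straight from y -98 to +98 mm; flared and open at the -y end, room for a rack centre at y -45 mm.
- stop_zone (a point): middle of the range in which the end stop's face may stand, 12 mm above the platform: channel frame y = +68 mm. The stop is a blue plate, 62 mm wide, 24 mm tall, across the channel, screwed fast. The last user left its face anywhere within 8 mm of this point along y; that is not measured: push the rack (+y) till you feel it. Plate is stiff.
- lever_pivot (a point): on the upright pivot axis of the cam lever, 26 mm above the platform: shaker frame (-62, 0, +86) mm. Let go short of dead centre the lever springs back towards open; beyond dead centre it snaps on by itself to its solid stop and stays there. Do not press it on against that stop.
- lever_grip (a point): centre of the lever's red round grip, 80 mm from the pivot axis, 89 mm above the bench. The grip is 19 mm thick and covers the lever from 45 to 107 mm from the axis. Pushed here, square to the lever, closing needs up to about 11 N, most at 0.5 to 1.0 rad; the resistance then dies away to nothing at dead centre.
- cam_lever (a joint): angle of the cam lever, rad. 0: open, lever pointing to the shaker's -x, out over the front panel. Grows clockwise seen from above: at angle a the lever points along (-cos a, +sin a) in the shaker's x, y. Dead centre 1.35; closed against the solid stop 1.50. A spring holds it at 0 at the start.
- clamp_pad: rubber-faced pad, 36 mm along y, 13 mm tall, centre 10 mm above the platform, moved along the shaker's +x by the lever's eccentric through a spring. Origin at the middle of its face. Open, it stands 2 mm behind the near rail's face; stroke 11.8 mm at dead centre, 11.6 closed. It shifts the rack against the far rail and grips it there with about 15 N.
- tip_rack_blue: blue pipette-tip rack, 84 x 124 x 65 mm, a bystander left of the shaker. Origin at the centre of its underside.
- lab_timer: small white lab timer, 59 x 64 x 28 mm, a bystander. Origin at the centre of its underside.
- reagent_amber: amber glass reagent bottle, 46 mm wide, 86 mm tall, a bystander behind the work. Origin at the centre of its underside.
- reagent_green: small reagent bottle with a green cap, 44 mm wide, 90 mm tall, a bystander behind the work. Origin at the centre of its underside.
- sample_vial: small clear vial with a red cap, 17 mm wide, 45 mm tall, a bystander behind the work. Origin at the centre of its underside.
- petri_1: pink petri dish, 91 mm wide, 15 mm tall, a bystander. Origin at the centre of its underside.

How it is judged:
On the way:
1. the rack stands in the channel flush against the end stop while the lever is still open (z of tube_rack in the frame of channel below 0.004 m and x of tube_rack in the frame of channel between -0.008 and 0.008 m and angle between tube_rack's own z axis and vertical below 0.06 rad and angle between the y axis of tube_rack and the y axis of channel, either way round below 0.06 rad and horizontal distance between tube_rack and end_stop_c0 below 0.0665 m and value of joint cam_lever below 0.6 rad), for 0.2 s.
At the end, for the whole second after the job is handed in: The rack stands flat in the channel (underside within 4 mm of the platform, in line within 0.06 rad), its end within 2.5 mm of the end stop's face; the cam lever is closed past centre (over 1.44 rad) and the pad grips the rack with more than 8 N; all at rest (z of tube_rack in the frame of channel below 0.004 m and x of tube_rack in the frame of channel between -0.008 and 0.008 m and angle between tube_rack's own z axis and vertical below 0.06 rad and angle between the y axis of tube_rack and the y axis of channel, either way round below 0.06 rad and horizontal distance between tube_rack and end_stop_c0 below 0.0665 m and value of joint cam_lever above 1.44 rad and contact force between clamp_pad and tube_rack above 8 N and linear speed of tube_rack below 0.01 m/s); the robot touches nothing.
It fails at once if the lever is pushed with more than 25 N (contact force between any of the fingers, the arm and cam_lever above 25 N).
It fails at once if the rack is rammed against the end stop with more than 25 N (contact force between tube_rack and end_stop_c0 above 25 N).
It fails at once if a bystander is shifted by more than 30 mm (distance of any of tip_rack_blue, lab_timer, reagent_amber, reagent_green, sample_vial, petri_1 from where it was at the start of the episode above 0.03 m).
It also fails if it takes over 72 s, if anything falls off the work surface, if the arm or the gripper's body presses on something with over 40 N, if the wrist force passes 120 N, or if a joint passes its speed limit or range.

## Working session

There is one attempt and no reset: what is moved stays moved. The work goes in short steps, Python scripts to look and compute and a shell command to move; the robot and the scene stay as the last step left them, time stands still between calls to the robot, and variables do not carry over. Pictures are saved under pics/ and viewed, at most 10 in all, crops included, and the job is handed in when it is done.

```bash
mkdir -p pics
cat > h.py <<'E'
import numpy as np, cv2
from workcell import bot
def ray(cam,uv):
    i=bot.camera_info(cam);K=np.array(i["intrinsics"]);T=np.array(i["camera_from_world"])
    R=T[:3,:3];c=-R.T@T[:3,3];d=R.T@np.linalg.solve(K,[uv[0],uv[1],1]);return c,d
def atz(cam,uv,z):
    c,d=ray(cam,uv);return c+d*(z-c[2])/d[2]
def proj(cam,p):
    i=bot.camera_info(cam);T=np.array(i["camera_from_world"]);q=np.array(i["intrinsics"])@(T[:3,:3]@p+T[:3,3]);return q[:2]/q[2]
E
python3 - <<'E'
from h import *
ims=[]
for c in("scene","top"):
    im=bot.camera(c);cv2.imwrite(f"pics/{c}0.png",im)
    print(c,np.round(ray(c,(256,192))[0],3),np.round(ray(c,(256,192))[1],3))
    for t,z in(("tube_rack",0),("channel",.06),("stop_zone",.072),("lever_pivot",.086),("lever_grip",.089),("shaker",0),("clamp_pad",.07)):
        for r in bot.spot_point(c,t)[:2]: print(t,np.round(r["uv"],1),round(r["confidence"],2),np.round(atz(c,r["uv"],z),4))
for r in bot.silhouettes("top","tube_rack")[:1]:
    m=r["mask"].astype(np.uint8);q=cv2.boxPoints(cv2.minAreaRect(cv2.findNonZero(m)))
    print(m.sum(),[np.round(atz("top",u,.035),4) for u in q])
print({k:np.round(v,4) for k,v in bot.get_obs().items()})
E
```

```text
scene [-0.231 -0.953  0.731] [ 0.506  0.743 -0.437]
tube_rack [276.4 243.2] 0.63 [ 0.4608 -0.0611  0.    ]
channel [245.3 180.7] 0.68 [0.5679 0.2954 0.06  ]
stop_zone [231.9 176. ] 0.58 [0.5327 0.3394 0.072 ]
lever_pivot [238.3 180.9] 0.66 [0.5134 0.2595 0.086 ]
lever_grip [275.7 241.2] 0.16 [ 0.3812 -0.1601  0.089 ]
shaker [245.1 195.7] 0.75 [0.5606 0.285  0.    ]
top [0.422 0.135 1.458] [ 0.086  0.019 -0.996]
tube_rack [327.6 221.6] 0.84 [ 0.4484 -0.0714  0.    ]
tube_rack [139.  179.7] 0.35 [0.5937 0.5559 0.    ]
channel [216.7 183.9] 0.66 [0.5706 0.2883 0.06  ]
stop_zone [200.  191.5] 0.84 [0.5456 0.3401 0.072 ]
lever_pivot [233.4 207.6] 0.74 [0.4929 0.2332 0.086 ]
lever_grip [246.9 232.3] 0.51 [0.4157 0.1914 0.089 ]
shaker [224.4 194.1] 0.82 [0.5426 0.2692 0.    ]
clamp_pad [225.  197.1] 0.44 [0.5272 0.2609 0.07  ]
737 [array([ 0.4459, -0.    ,  0.035 ]), array([ 0.5047, -0.0234,  0.035 ]), array([ 0.4587, -0.1407,  0.035 ]), array([ 0.4003, -0.117 ,  0.035 ])]
{'clock': np.float64(0.85), 'joint_pos': array([1.122 , 0.2406, 0.005 , 1.3352, 0.    , 1.5708]), 'joint_vel': array([ 0.0017, -0.001 , -0.0004, -0.0003, -0.0003, -0.0004]), 'tau': array([-6.00000e-04, -3.72178e+01,  2.52689e+01,  1.00000e-03,
        1.00000e-04,  0.00000e+00]), 'eef_pos': array([0.2169, 0.4505, 0.2533]), 'tool_rot': array([ 0.2225,  0.9749,  0.    , -0.    ]), 'ft_force': array([ 7.122e-01, -4.000e-04, -7.976e-01]), 'ft_torque': array([0.0087, 0.0503, 0.0134]), 'grasp_force': np.float64(0.0), 'grip_width': np.float64(0.0852)}
```

Run:
```python
from h import *
t=cv2.imread("pics/top0.png");s=cv2.imread("pics/scene0.png")
cv2.imwrite("pics/topc.png",cv2.resize(t[130:290,130:370],None,fx=3.3,fy=3.3,interpolation=cv2.INTER_CUBIC)[:600,:800])
```

```text
(no output)
```

View pics/topc.png

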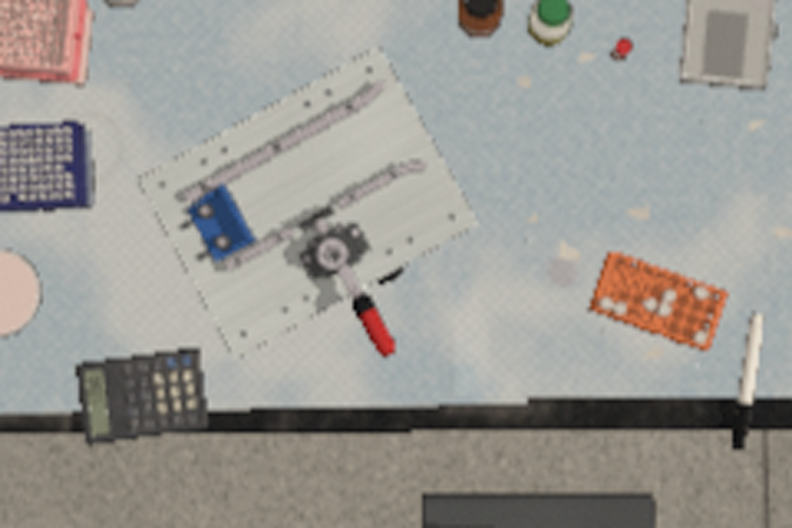

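View pics/scene0.png

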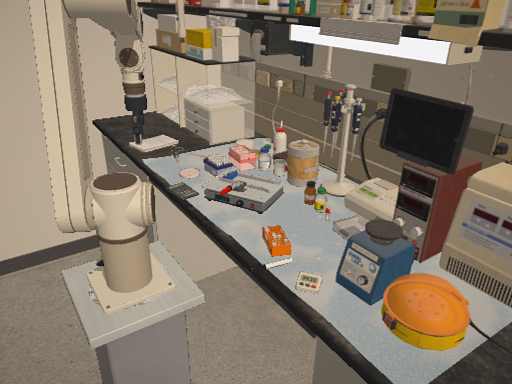

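The top view shows the shaker yawed about +0.5 rad (platform corners at crop pixels (138,180), (380,48), (478,222) and (237,358)). The lever is open, pointing down-right, and the rack is at crop (660,300), turned about -0.37 rad. Next I refine both poses.

Run:
```python
from h import *
from scipy.optimize import least_squares
C=np.array([(138,180),(380,48),(478,222),(237,358)])/3.3+130-0.35
P=np.array([atz("top",u,.06)[:2] for u in C]);print(P)
M=np.array([(.1,.135),(.1,-.135),(-.1,-.135),(-.1,.135)])
R=lambda a:np.array([[np.cos(a),-np.sin(a)],[np.sin(a),np.cos(a)]])
f=lambda p:(M@R(p[2]).T+p[:2]-P).ravel()
s=least_squares(f,[.54,.27,.5]);print(s.x,s.fun.reshape(-1,2))
for n,l in(("channel",(.02,0)),("stop",(.02,.068)),("pivot",(-.062,0)),("grip0",(-.142,0))):print(n,R(s.x[2])@l+s.x[:2])
for c in("scene","top"):
  im=bot.camera(c)
  for n in("tube_rack","shaker","lever_grip"):
    for r in bot.silhouettes(c,n)[:1]:
      m=r["mask"].astype(np.uint8);a=cv2.minAreaRect(cv2.findNonZero(m));print(c,n,r["confidence"],m.sum(),a, [np.round(atz(c,u,.04),4) for u in cv2.boxPoints(a)] if n!="shaker" else "")
  # orange colour segmentation
  hsv=cv2.cvtColor(im,cv2.COLOR_BGR2HSV);m=cv2.inRange(hsv,(5,130,90),(20,255,255));n,lab,st,ce=cv2.connectedComponentsWithStats(cv2.morphologyEx(m,cv2.MORPH_CLOSE,np.ones((5,5))))
  for i in range(1,n):
    if st[i,4]>150: a=cv2.minAreaRect(cv2.findNonZero((lab==i).astype(np.uint8)));print(c,"orange",st[i],a,[np.round(atz(c,u,.02),4) for u in cv2.boxPoints(a)])
```

```text
[[0.57104339 0.43365524]
 [0.6982687  0.19765092]
 [0.52707797 0.1039824 ]
 [0.39828809 0.3366874 ]]
[0.54866954 0.26799399 0.50211177] [[ 0.00031047  0.00080323]
 [ 0.00303015  0.00013414]
 [-0.00109276 -0.00245288]
 [-0.00224786  0.00151552]]
channel [0.5662009  0.27761954]
stop [0.53347402 0.33722618]
pivot [0.49432231 0.23815477]
grip0 [0.42419686 0.19965255]
scene tube_rack 0.94 653 ((275.7000427246094, 240.9000244140625), (34.435447692871094, 22.807893753051758), 63.43495178222656) [array([ 0.4163, -0.0177,  0.04  ]), array([ 5.115e-01, -1.000e-04,  4.000e-02]), array([ 0.4405, -0.1725,  0.04  ]), array([ 0.3589, -0.1814,  0.04  ])]
scene shaker 0.59 2294 ((242.17791748046875, 190.3468780517578), (78.22917175292969, 36.2391357421875), 13.448616027832031) 
scene lever_grip 0.48 97 ((229.4187774658203, 187.37364196777344), (5.287407875061035, 21.93072509765625), 57.2647705078125) [array([0.4529, 0.3048, 0.04  ]), array([0.5714, 0.3625, 0.04  ]), array([0.5584, 0.3193, 0.04  ]), array([0.4432, 0.2655, 0.04  ])]
scene orange [287 156  32  23 497] ((302.5616760253906, 167.3356018066
[... 1770 characters left out ...]
125), (18.806201934814453, 19.900745391845703), 5.710593223571777) [array([0.6056, 0.7253, 0.02  ]), array([0.6719, 0.7204, 0.02  ]), array([0.6649, 0.6575, 0.02  ]), array([0.5987, 0.6627, 0.02  ])]
top orange [ 453  156   59   67 2959] ((482.0, 189.0), (66.0, 58.0), 90.0) [array([ 0.6591, -0.4826,  0.02  ]), array([ 0.657 , -0.6704,  0.02  ]), array([ 0.442 , -0.6581,  0.02  ]), array([ 0.4435, -0.4727,  0.02  ])]
top orange [309 207  41  29 704] ((328.86260986328125, 220.77052307128906), (37.82367706298828, 18.85538673400879), 19.798877716064453) [array([ 0.4433, -0.0044,  0.02  ]), array([ 0.5008, -0.0263,  0.02  ]), array([ 0.4581, -0.1409,  0.02  ]), array([ 0.4009, -0.1187,  0.02  ])]
```

```bash
python3 -m inch '[234,-521,-50,0,0,-1.487,100, 234,-521,-50,0,0,-1.487,100, 234,-521,-50,0,0,-1.487,100, 234,-521,-50,0,0,-1.487,100, 234,-521,-50,0,0,-1.487,100, 234,-521,-50,0,0,-1.487,100, 234,-521,-50,0,0,-1.487,100, 234,-521,-50,0,0,-1.487,100]'
python3 - <<'E'
from h import *
R=lambda a:np.array([[np.cos(a),-np.sin(a)],[np.sin(a),np.cos(a)]])
im=cv2.imread("pics/top0.png");S=5;x0,y0=165,135
v=cv2.resize(im[y0:y0+118,x0:x0+118+20],None,fx=S,fy=S,interpolation=cv2.INTER_CUBIC)
def L(pts,z,col):
    q=[]
    for p in pts:
        w=R(.502)@p+[.5487,.268];u=proj("top",np.array([*w,z]));q.append(((u-[x0,y0]+.5)*S))
    cv2.polylines(v,[np.int32(np.round(q))],False,col,1,cv2.LINE_AA)
L([(.1,.135),(.1,-.135),(-.1,-.135),(-.1,.135),(.1,.135)],.06,(0,0,255))
L([(.053,-.098),(.053,.098)],.072,(0,255,0));L([(-.015,-.098),(-.015,.098)],.072,(0,255,0))
L([(-.062,0),(-.169,0)],.089,(255,0,0));L([(-.076,-.02),(-.036,-.02),(-.036,.02),(-.076,.02),(-.076,-.02)],.077,(255,255,0))
cv2.imwrite("pics/ov.png",v)
E
```

```text
clock: 1.92
eef_pos: [0.3534, 0.1458, 0.2244]
tool_rot: [0.665, 0.747, 0.001, 0.0]
ft_force: [0.9, 0.9, 0.6]
grip_width: 0.0855
grasp_force: 0.0
```

View pics/ov.png

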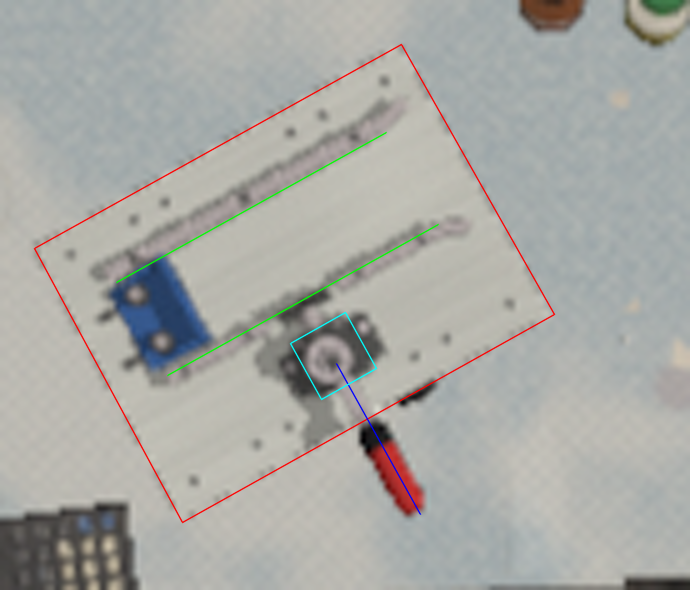

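The overlay fits the platform outline. The rails sit about 4 mm farther along +x than the model, and the lever line is within 1-2 mm. I'll measure the rails with a rectified profile while the arm continues to the rack.

```bash
python3 -m inch '[98,-216,-60,0,0,-0.481,100, 98,-216,-60,0,0,-0.481,100, 98,-216,-60,0,0,-0.481,100, 98,-216,-60,0,0,-0.481,100, 98,-216,-60,0,0,-0.481,100, 98,-216,-60,0,0,-0.481,100, 98,-216,-60,0,0,-0.481,100, 98,-216,-60,0,0,-0.481,100]'
cat >> h.py <<'E'
def R2(a): return np.array([[np.cos(a),-np.sin(a)],[np.sin(a),np.cos(a)]])
def rect(im,pose,z,x,y):
    "image sampled at shaker-frame grid x (rows), y (cols) in plane z"
    X,Y=np.meshgrid(x,y,indexing="ij");w=np.stack([X,Y],-1)@R2(pose[2]).T+pose[:2]
    i=bot.camera_info("top");T=np.array(i["camera_from_world"]);q=np.concatenate([w,np.full(X.shape+(1,),z)],-1)@T[:3,:3].T+T[:3,3]
    q=q@np.array(i["intrinsics"]).T;q=q[...,:2]/q[...,2:]
    return cv2.remap(im,np.float32(q[...,0]),np.float32(q[...,1]),cv2.INTER_CUBIC).astype(float)
E
python3 - <<'E'
from h import *
im=cv2.imread("pics/top0.png")
lum=lambda a:a.mean(-1)
xs=np.arange(-.12,.121,.002)
for a in np.arange(.46,.55,.015):
    p=lum(rect(im,(.5487,.268,a),.072,xs,np.arange(-.085,.03,.003))).mean(1)
    print(round(a,3),round(np.abs(np.diff(p[xs>0])).sum(),1),round(np.abs(np.diff(p[(xs>0.03)&(xs<.09)])).max(),1))
p=lum(rect(im,(.5487,.268,.502),.072,xs,np.arange(-.085,-.035,.003))).mean(1)
p2=lum(rect(im,(.5487,.268,.502),.072,xs,np.arange(-.03,.05,.003))).mean(1)
for i in range(40,110): print(round(xs[i]*1e3),int(p[i]),int(p2[i]),end=" | ")
y=np.arange(-.15,.151,.003);q=lum(rect(im,(.5487,.268,.502),.06,np.arange(-.09,.09,.003),y)).mean(0);print();print([(round(v*1e3),int(b)) for v,b in zip(y,q) if abs(v)>.115])
q=lum(rect(im,(.5487,.268,.502),.06,np.arange(-.115,.116,.003),np.arange(-.12,-.06,.003))).mean(1);print([(round(v*1e3),int(b)) for v,b in zip(np.arange(-.115,.116,.003),q) if abs(v)>.085])
E
```

```text
clock: 2.58
eef_pos: [0.451, -0.07, 0.1635]
tool_rot: [0.823, 0.568, -0.001, -0.001]
ft_force: [-0.2, 0.8, -0.2]
grip_width: 0.0851
grasp_force: 0.0
0.46 148.9 16.5
0.475 163.0 19.0
0.49 175.8 21.4
0.505 178.2 21.9
0.52 169.8 20.2
0.535 159.6 18.1
0.55 146.1 15.6
-40 181 105 | -38 181 114 | -36 181 123 | -34 182 136 | -32 183 147 | -30 184 154 | -28 185 158 | -26 179 159 | -24 165 148 | -22 151 131 | -20 149 118 | -18 152 113 | -16 148 114 | -14 139 123 | -12 132 133 | -10 143 145 | -8 163 161 | -6 179 175 | -4 185 183 | -2 186 184 | 0 186 183 | 2 186 182 | 4 187 182 | 6 188 183 | 8 188 183 | 10 187 181 | 12 186 180 | 14 185 180 | 16 185 181 | 18 186 182 | 20 185 181 | 22 185 179 | 24 185 179 | 26 185 180 | 28 186 182 | 30 188 183 | 32 188 184 | 34 187 183 | 36 186 183 | 38 186 183 | 40 186 183 | 42 185 183 | 44 186 183 | 46 187 183 | 48 187 182 | 50 177 175 | 52 161 159 | 54 150 148 | 56 153 150 | 58 157 156 | 60 154 155 | 62 149 150 | 64 139 140 | 66 133 133 | 68 147 147 | 70 168 169 | 72 181 182 | 74 183 184 | 76 181 182 | 78 176 181 | 80 169 178 | 82 167 176 | 84 172 179 | 86 180 182 | 88 184 182 | 90 183 181 | 92 182 181 | 94 181 183 | 96 174 178 | 98 165 169 | 
[(-150, 169), (-147, 169), (-144, 169), (-141, 169), (-138, 170), (-135, 165), (-132, 175), (-129, 183), (-126, 183), (-123, 183), (-120, 183), (-117, 181), (117, 172), (120, 177), (123, 182), (126, 183), (129, 183), (132, 183), (135, 167), (138, 177), (141, 184), (144, 184), (147, 184), (150, 184)]
[(-115, 174), (-112, 174), (-109, 174), (-106, 174), (-103, 173), (-100, 167), (-97, 171), (-94, 181), (-91, 181), (-88, 183), (86, 175), (89, 184), (92, 184), (95, 183), (98, 176), (101, 167), (104, 173), (107, 177), (110, 177), (113, 177)]
```

The rail profile agrees with the model to about 1 mm once the shadow is accounted for, so I'm keeping shaker pose (0.5487, 0.268, 0.502). Now I descend and grip.

```bash
python3 -m inch '[0,-1,-40,0,0,0,100, 0,-1,-80,0,0,0,100, 0,-1,-105,0,0,0,100, 0,-1,-123,0,0,0,100, 0,-1,-123,0,0,0,100, 0,-1,-123,0,0,0,60, 0,-1,-123,0,0,0,55, 0,-1,-123,0,0,0,40]'
python3 -m inch '[0,0,0,0,0,0,40,0,0,0,0,0,0,40,0,0,0,0,0,0,40,0,0,0,0,0,0,40]'
```

```text
clock: 3.25
eef_pos: [0.4522, -0.0689, 0.0435]
tool_rot: [0.822, 0.57, 0.001, 0.001]
ft_force: [-0.9, 1.3, 4.2]
grip_width: 0.0593
grasp_force: 63.5
clock: 3.58
eef_pos: [0.4522, -0.0689, 0.0435]
tool_rot: [0.822, 0.57, 0.002, 0.001]
ft_force: [-2.2, 1.7, 6.3]
grip_width: 0.0593
grasp_force: 63.7
```

```bash
python3 -m inch '[0,0,40,0,0,0,40,0,0,80,0,0,0,40,30,40,120,0,0,0.86,40,135,307,130,0,0,0.86,40,135,307,130,0,0,0.86,40,135,307,130,0,0,0.86,40,135,307,130,0,0,0.86,40,135,307,130,0,0,0.86,40]'
python3 - <<'E'
from workcell import bot
o=bot.get_obs();print(o["eef_pos"],o["joint_pos"],o["ft_force"])
E
```

```text
clock: 4.25
eef_pos: [0.5501, 0.1508, 0.1651]
tool_rot: [0.554, 0.833, 0.001, 0.001]
ft_force: [0.9, -0.8, -2.4]
grip_width: 0.059
grasp_force: 66.8
[0.55007704 0.15076452 0.16514297] [ 2.67638866e-01  4.27603354e-01  3.72314217e-02  1.17834029e+00
 -2.61729301e-04  1.44118644e+00] [ 0.93412098 -0.81448497 -2.42975405]
```

```bash
python3 -m inch '[37,87,0,0,0,0.104,40,37,87,-20,0,0,0.104,40,37,87,-20,0,0,0.104,40,37,87,-20,0,0,0.104,40,37,87,-20,0,0,0.104,40,37,87,-20,0,0,0.104,40]'
python3 - <<'E'
from h import *
cv2.imwrite("pics/top1.png",bot.camera("top"));o=bot.get_obs();p=o["eef_pos"];q=o["tool_rot"];print(p,np.arctan2(2*q[1]**2-1+0,2*q[0]*q[1])if 0 else np.arctan2(2*q[1]**2-1,2*q[0]*q[1]))
print("shaker frame",R2(.502).T@(p[:2]-[.5487,.268]))
im=cv2.imread("pics/top1.png");cv2.imwrite("pics/t1.png",cv2.resize(im[120:240,160:300],None,fx=5,fy=5,interpolation=cv2.INTER_CUBIC))
s=bot.camera("scene");cv2.imwrite("pics/s1.png",cv2.resize(s[130:230,180:310],None,fx=6,fy=6,interpolation=cv2.INTER_CUBIC))
E
```

```text
clock: 4.75
eef_pos: [0.586, 0.2346, 0.144]
tool_rot: [0.513, 0.859, -0.001, -0.0]
ft_force: [0.2, -0.5, -2.7]
grip_width: 0.0593
grasp_force: 66.8
[0.58617409 0.23428001 0.14434127] 0.49343379590531905
shaker frame [ 0.01662524 -0.04759146]
```

View pics/s1.png

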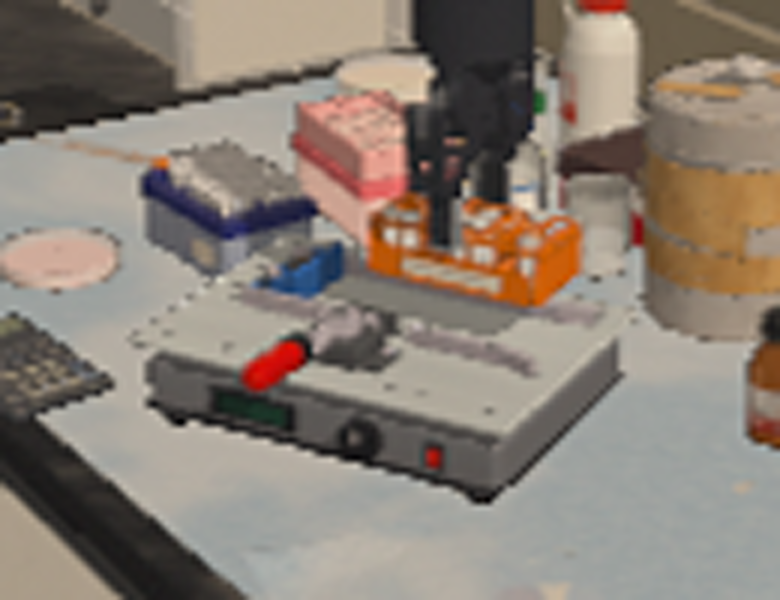

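```bash
python3 -m inch '[1,3,-10,0,0,0.009,40,1,3,-20,0,0,0.009,40,1,3,-26,0,0,0.009,40,1,3,-26,0,0,0.009,40,1,3,-26,0,0,0.009,40]'
python3 -m inch '[0,0,-3,0,0,0,40,0,0,-6,0,0,0,40,0,0,-9,0,0,0,40,0,0,-9,0,0,0,40]'
python3 - <<'E'
from h import *
o=bot.get_obs();p=o["eef_pos"];q=o["tool_rot"];print(p,np.arctan2(2*q[1]**2-1,2*q[0]*q[1]),o["ft_force"],"shaker",R2(.502).T@(p[:2]-[.5487,.268]))
im=bot.camera("top");cv2.imwrite("pics/t2.png",cv2.resize(im[130:240,160:300],None,fx=5,fy=5,interpolation=cv2.INTER_CUBIC))
E
```

```text
clock: 5.27
eef_pos: [0.5867, 0.2381, 0.1164]
tool_rot: [0.509, 0.861, -0.001, -0.001]
ft_force: [0.4, 0.6, -2.8]
grip_width: 0.0593
grasp_force: 66.8
clock: 5.6
eef_pos: [0.587, 0.2386, 0.1079]
tool_rot: [0.508, 0.861, -0.0, -0.0]
ft_force: [-0.7, -0.1, -3.1]
grip_width: 0.0595
grasp_force: 66.8
[0.58704557 0.23859841 0.10791348] 0.5041097148242681 [-0.72741325 -0.06688819 -3.06268675] shaker [ 0.01946712 -0.04422519]
```

View pics/t2.png

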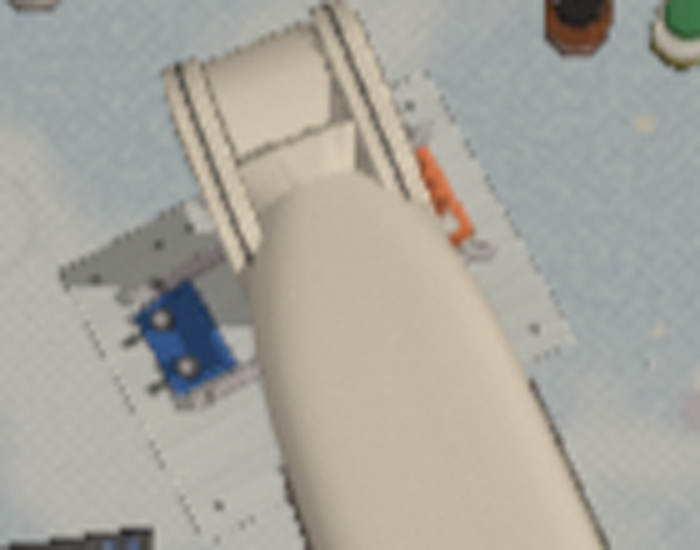

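The rack's end shows between the rails at (440,200), and there is no contact force with its underside at about 64 mm, so it is between the rails. I lower the last few mm.

```bash
python3 -m inch '[0,0,-2,0,0,0,40,0,0,-3,0,0,0,40,0,0,-3,0,0,0,40]'
python3 -m inch '[0,0,-1,0,0,0,40,0,0,-1,0,0,0,40]'; python3 -m inch '[0,0,-0.5,0,0,0,40,0,0,-0.5,0,0,0,40]'
```

```text
clock: 5.9
eef_pos: [0.5874, 0.2387, 0.1054]
tool_rot: [0.508, 0.861, -0.0, -0.0]
ft_force: [0.0, -0.4, -3.0]
grip_width: 0.059
grasp_force: 66.8
clock: 6.07
eef_pos: [0.5874, 0.2387, 0.1045]
tool_rot: [0.508, 0.861, -0.0, -0.0]
ft_force: [0.3, -0.1, -2.2]
grip_width: 0.0594
grasp_force: 66.8
clock: 6.23
eef_pos: [0.5874, 0.2387, 0.1041]
tool_rot: [0.508, 0.861, -0.0, -0.0]
ft_force: [-0.3, 0.7, -3.2]
grip_width: 0.0593
grasp_force: 66.8
```

```bash
python3 -m inch '[0,0,-0.6,0,0,0,40,0,0,-0.6,0,0,0,40]'
python3 -m inch '[-2,4,0,0,0,0,40,-5,9,0,0,0,0,40,-8,14,0,0,0,0,40,-11,19,0,0,0,0,40,-13,24,0,0,0,0,40,-15,28,0,0,0,0,40,-16.5,30,0,0,0,0,40,-16.5,30,0,0,0,0,40]'
```

```text
clock: 6.4
eef_pos: [0.5875, 0.2387, 0.1037]
tool_rot: [0.508, 0.861, 0.0, 0.0]
ft_force: [-0.4, -0.6, -2.2]
grip_width: 0.0591
grasp_force: 66.8
clock: 7.07
eef_pos: [0.5706, 0.2698, 0.1037]
tool_rot: [0.508, 0.861, 0.0, -0.0]
ft_force: [0.4, 0.8, -0.8]
grip_width: 0.0596
grasp_force: 66.9
```

```bash
python3 -m inch '[-1,1.8,-0.5,0,0,0,40,-2,3.5,-0.5,0,0,0,40,-3,5.3,-0.5,0,0,0,40,-3.4,6.1,-0.5,0,0,0,40,-3.4,6.1,-0.5,0,0,0,40]'
python3 -m inch '[-0.5,0.9,0,0,0,0,40,-1,1.8,0,0,0,0,40,-1.4,2.6,0,0,0,0,40]'
python3 -m inch '[-0.5,0.9,0,0,0,0,40,-1,1.8,0,0,0,0,40]'
```

```text
clock: 7.48
eef_pos: [0.568, 0.2748, 0.1036]
tool_rot: [0.509, 0.861, 0.0, 0.0]
ft_force: [1.0, -1.2, 3.1]
grip_width: 0.0593
grasp_force: 67.1
clock: 7.73
eef_pos: [0.5667, 0.2772, 0.1036]
tool_rot: [0.509, 0.861, 0.0, 0.001]
ft_force: [2.2, -3.6, 3.8]
grip_width: 0.0594
grasp_force: 67.3
clock: 7.9
eef_pos: [0.5657, 0.2791, 0.1036]
tool_rot: [0.509, 0.861, 0.0, 0.001]
ft_force: [1.4, -3.3, 4.9]
grip_width: 0.0593
grasp_force: 67.3
```

```bash
for i in 1 2 3; do :; done
python3 -m inch '[-0.2,0.4,0,0,0,0,40,-0.5,0.9,0,0,0,0,40]' | grep -E "pos|force"
python3 -m inch '[-0.2,0.4,0,0,0,0,40,-0.5,0.9,0,0,0,0,40]'| grep -E "pos|force"
python3 -m inch '[-0.2,0.4,0,0,0,0,40,-0.5,0.9,0,0,0,0,40]'| grep -E "pos|force"
```

```text
eef_pos: [0.5651, 0.28, 0.1036]
ft_force: [2.2, -4.4, 4.6]
grasp_force: 67.3
eef_pos: [0.5646, 0.2809, 0.1036]
ft_force: [2.9, -4.3, 6.1]
grasp_force: 67.3
eef_pos: [0.5642, 0.2818, 0.1036]
ft_force: [2.1, -3.3, 5.4]
grasp_force: 67.3
```

```bash
python3 -m inch '[-0.2,0.4,0,0,0,0,40,-0.5,0.9,0,0,0,0,40]' | grep -E "pos|t_force"
python3 -m inch '[-0.2,0.4,0,0,0,0,40,-0.5,0.9,0,0,0,0,40]'| grep -E "pos|t_force"
python3 -m inch '[-0.2,0.4,0,0,0,0,40,-0.5,0.9,0,0,0,0,40]'| grep -E "pos|t_force"
```

```text
eef_pos: [0.5637, 0.2826, 0.1036]
ft_force: [2.2, -5.2, 5.0]
eef_pos: [0.5636, 0.2827, 0.1036]
ft_force: [4.6, -7.2, 4.4]
eef_pos: [0.5636, 0.2828, 0.1036]
ft_force: [4.7, -10.4, 5.6]
```

The rack stopped dead against the stop, at about 7 N net of friction. I ease off 1 mm and release.

```bash
python3 -m inch '[0.4,-0.7,0,0,0,0,40,0.4,-0.7,0,0,0,0,40,0.4,-0.7,0,0,0,0,85,0.4,-0.7,0,0,0,0,85,0.4,-0.7,0,0,0,0,85,0.4,-0.7,0,0,0,0,85,0.4,-0.7,0,0,0,0,85]'
python3 -m inch '[0,0,10,0,0,0,85,0,0,40,0,0,0,85,0,0,80,0,0,0,85,-60,-20,100,0,0,0,85,-100,-30,100,0,0,0,50,-100,-30,100,0,0,0,0]'
python3 - <<'E'
from h import *
o=bot.get_obs();print(R2(.502).T@(o["eef_pos"][:2]-[.5487,.268]))
E
```

```text
clock: 9.48
eef_pos: [0.5618, 0.2844, 0.1025]
tool_rot: [0.508, 0.861, -0.0, -0.001]
ft_force: [-0.1, 0.5, -0.4]
grip_width: 0.0726
grasp_force: 0.0
clock: 9.98
eef_pos: [0.4603, 0.2535, 0.2054]
tool_rot: [0.508, 0.861, 0.001, 0.0]
ft_force: [-0.9, -0.6, -0.7]
grip_width: 0.0498
grasp_force: 0.0
[-0.08447875  0.02977539]
```

```bash
cat > lev.py <<'E'
from h import *
def wp(a,d=.024):
    u=np.array([-np.cos(a),np.sin(a)]);t=np.array([np.sin(a),np.cos(a)])
    return R2(.502)@(np.array([-.062,0])+.08*u-d*t)+[.5487,.268]
def rel(): 
    o=bot.get_obs();q=o["tool_rot"];return o["eef_pos"],np.arctan2(2*q[1]**2-1,2*q[0]*q[1])
E
python3 - <<'E'
from lev import *
p,az=rel();print(p,az)
print("approach",(wp(0,.05)-p[:2])*1e3,2.073-az)
w0=wp(0,.05)
print("contact",(wp(0)-w0)*1e3)
for a in np.arange(.1,1.46,.1):print(round(a,2),np.round((wp(a)-w0)*1e3,1))
E
python3 - <<'E'
from lev import *
im=bot.camera("top")
cv2.imwrite("pics/t3.png",cv2.resize(im[130:240,160:300],None,fx=5,fy=5,interpolation=cv2.INTER_CUBIC))
for r in bot.spot_point("top","tube_rack")[:1]:print(R2(.502).T@(atz("top",r["uv"],.06)[:2]-[.5487,.268]),r["confidence"])
E
```

```text
[0.46031676 0.2534523  0.20537756] 0.5043219572460266
approach [-12.03808715 -97.61091818] 1.5686780427539735
contact [-12.51067334  22.79217086]
0.1 [-18.2  28.9]
0.2 [-23.2  35.6]
0.3 [-27.5  42.8]
0.4 [-31.1  50.3]
0.5 [-33.9  58.2]
0.6 [-35.9  66.3]
0.7 [-37.1  74.5]
0.8 [-37.4  82.9]
0.9 [-37.   91.2]
1.0 [-35.7  99.5]
1.1 [-33.6 107.5]
1.2 [-30.6 115.4]
1.3 [-27.  122.8]
1.4 [-22.6 129.9]
[0.01920913 0.00242627] 0.87
```

```bash
python3 -m inch '[-12,-98,0,0,0,1.569,0,-12,-98,0,0,0,1.569,0,-12,-98,0,0,0,1.569,0,-12,-98,0,0,0,1.569,0,-12,-98,0,0,0,1.569,0,-12,-98,0,0,0,1.569,0,-12,-98,0,0,0,1.569,0,-12,-98,0,0,0,1.569,0]'
python3 -m inch '[0,0,0,0,0,0.6,0,0,0,0,0,0,0.6,0,0,0,0,0,0,0.6,0,0,0,0,0,0,0.6,0,0,0,0,0,0,0.6,0,0,0,0,0,0,0.6,0]'
python3 - <<'E'
from lev import *
p,az=rel();print(p,az,2.073-az,(wp(0,.05)-p[:2])*1e3,bot.get_obs()["joint_pos"])
E
```

```text
clock: 10.75
eef_pos: [0.4515, 0.1561, 0.2037]
tool_rot: [0.038, 0.999, 0.0, 0.001]
ft_force: [0.2, -0.3, 0.2]
grip_width: 0.0
grasp_force: 0.0
clock: 11.25
eef_pos: [0.4514, 0.1562, 0.2036]
tool_rot: [-0.257, 0.966, 0.0, 0.001]
ft_force: [0.1, -0.2, -0.4]
grip_width: 0.0
grasp_force: 0.0
[0.45142323 0.15620225 0.20358112] 2.0905749883538736 -0.01757498835387361 [-3.14455719 -0.36087501] [ 3.33024684e-01  2.24522496e-01 -1.48360726e-01  1.19677058e+00
  1.72488602e-04 -1.86753713e-01]
```

View pics/t3.png

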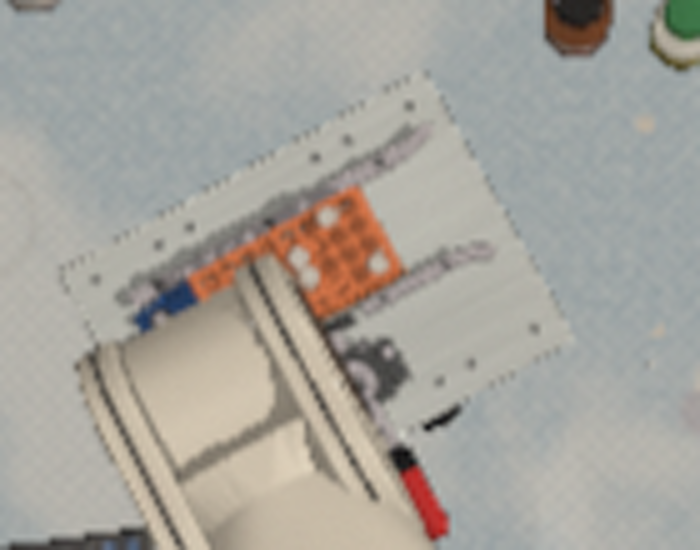

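The picture shows the rack lying between the rails against the blue stop at (165,305), with the lever still open at (420,490). I lower the closed fingers beside the lever and make contact.

```bash
python3 -m inch '[-3,0,-30,0,0,-0.018,0,-3,0,-65,0,0,-0.018,0,-3,0,-95,0,0,-0.018,0,-3,0,-104,0,0,-0.018,0,-3,0,-104,0,0,-0.018,0,-3,0,-104,0,0,-0.018,0]'
python3 -m inch '[-3,5.5,0,0,0,0,0,-6,11,0,0,0,0,0,-8.5,15,0,0,0,0,0,-10,19,0,0,0,0,0,-10,19,0,0,0,0,0]'
python3 -m inch '[-2.5,4,0,0,0,0,0,-5,8,0,0,0,0,0,-5,8,0,0,0,0,0]'
```

```text
clock: 11.75
eef_pos: [0.4482, 0.1561, 0.0997]
tool_rot: [-0.247, 0.969, 0.0, 0.0]
ft_force: [0.3, 0.1, 0.4]
grip_width: -0.0002
grasp_force: 0.0
clock: 12.17
eef_pos: [0.4375, 0.176, 0.0998]
tool_rot: [-0.248, 0.969, 0.0, 0.001]
ft_force: [0.0, -0.1, -0.1]
grip_width: 0.0
grasp_force: 0.0
clock: 12.42
eef_pos: [0.4321, 0.1835, 0.0991]
tool_rot: [-0.248, 0.969, 0.0, -0.0]
ft_force: [-0.0, 0.8, -0.2]
grip_width: 0.0002
grasp_force: 0.0
```

```bash
python3 -m inch '[-1,1.8,0,0,0,0,0,-2,3.5,0,0,0,0,0]' | grep -E "pos|t_force"
python3 -m inch '[-1,1.8,0,0,0,0,0,-2,3.5,0,0,0,0,0]' | grep -E "pos|t_force"
python3 -m inch '[-1,1.8,0,0,0,0,0,-2,3.5,0,0,0,0,0]' | grep -E "pos|t_force"
```

```text
eef_pos: [0.4305, 0.1862, 0.099]
ft_force: [1.0, -1.8, -0.1]
eef_pos: [0.4285, 0.1896, 0.099]
ft_force: [1.1, -2.3, 2.1]
eef_pos: [0.4266, 0.1932, 0.099]
ft_force: [1.1, -3.5, 0.9]
```

Run:
```python
from lev import *
from scipy.optimize import fsolve
p,az=rel();D=.016
a,r=fsolve(lambda v:(R2(.502)@(np.array([-.062,0])+v[1]*np.array([-np.cos(v[0]),np.sin(v[0])])-D*np.array([np.sin(v[0]),np.cos(v[0])]))+[.5487,.268]-p[:2]),[.1,.08])
print(a,r,az,2.073-a-az)
for b in np.arange(a+.07,1.5,.07):print(round(b,3),np.round((wp(b,D)-p[:2])*1e3,1),round(2.073-b-az,3))
```

```text
0.11353581957300057 0.07975277427699198 2.0706129272729976 -0.11114874684599818
0.184 [-3.2  4.8] -0.181
0.254 [-5.9  9.8] -0.251
0.324 [-8.1 15.1] -0.321
0.394 [-10.   20.4] -0.391
0.464 [-11.6  26. ] -0.461
0.534 [-12.7  31.5] -0.531
0.604 [-13.5  37.2] -0.601
0.674 [-13.8  42.9] -0.671
0.744 [-13.8  48.6] -0.741
0.814 [-13.3  54.3] -0.811
0.884 [-12.5  60. ] -0.881
0.954 [-11.2  65.5] -0.951
1.024 [-9.6 71. ] -1.021
1.094 [-7.6 76.3] -1.091
1.164 [-5.2 81.5] -1.161
1.234 [-2.5 86.6] -1.231
1.304 [ 0.6 91.4] -1.301
1.374 [ 4.  95.9] -1.371
1.444 [  7.7 100.3] -1.441
```

```bash
python3 -m inch '[-3.2,4.8,0,0,0,-0.12,0,-5.9,9.8,0,0,0,-0.24,0,-8.1,15.1,0,0,0,-0.32,0,-10,20.4,0,0,0,-0.39,0]' | grep -E "pos|t_force|rot"
python3 -m inch '[-1.6,5.6,0,0,0,-0.07,0,-2.7,11.1,0,0,0,-0.14,0,-3.5,16.8,0,0,0,-0.21,0]' | grep -E "pos|t_force|rot"
```

```text
eef_pos: [0.415, 0.2121, 0.0987]
tool_rot: [-0.053, 0.999, -0.002, -0.001]
ft_force: [-1.9, -7.8, 4.3]
eef_pos: [0.4106, 0.2281, 0.0986]
tool_rot: [0.052, 0.999, -0.003, -0.002]
ft_force: [-3.8, -10.5, 7.8]
```

```bash
python3 -m inch '[-0.3,5.7,0,0,0,-0.07,0,-0.3,11.4,0,0,0,-0.14,0,0.2,17.1,0,0,0,-0.21,0,1,22.8,0,0,0,-0.28,0]' | grep -E "pos|t_force|rot"
python3 -m inch '[1.3,5.5,0,0,0,-0.07,0,2.9,11,0,0,0,-0.14,0,4.9,16.3,0,0,0,-0.21,0]' | grep -E "pos|t_force|rot"
python3 - <<'E'
from lev import *
p,az=rel();l=R2(.502).T@(p[:2]-[.5487,.268])-[-.062,0];print(l,np.hypot(*l),np.arctan2(l[1],-l[0])+np.arcsin(.016/np.hypot(*l)),2.073-az)
E
```

```text
eef_pos: [0.4103, 0.2506, 0.0983]
tool_rot: [0.191, 0.982, -0.004, -0.003]
ft_force: [-6.3, -8.5, 7.9]
eef_pos: [0.4147, 0.2679, 0.0981]
tool_rot: [0.292, 0.956, -0.003, -0.004]
ft_force: [-8.3, -4.4, 6.2]
[-0.0554952   0.06438363] 0.0849998210765863 1.0487733000481119 1.0951601412317769
```

```bash
python3 -m inch '[2.4,5.2,0,0,0,-0.07,0,5.1,10.3,0,0,0,-0.14,0,8.2,15.1,0,0,0,-0.21,0]' | grep -E "pos|t_force|rot"
python3 - <<'E'
from lev import *
p,az=rel();l=R2(.502).T@(p[:2]-[.5487,.268])-[-.062,0];print(l,np.hypot(*l),np.arctan2(l[1],-l[0])+np.arcsin(.016/np.hypot(*l)),2.073-az,bot.get_obs()["joint_pos"])
E
```

```text
eef_pos: [0.425, 0.2849, 0.0983]
tool_rot: [0.39, 0.921, -0.001, -0.002]
ft_force: [-0.0, 0.4, 0.6]
[-0.03831626  0.07438561] 0.08367409443523101 1.287542316831305 1.3045564450893146 [ 0.58935842  0.38826698 -0.2170284   0.96946588  0.00234205  1.39170273]
```

```bash
python3 -m inch '[1.7,2.3,0,0,0,-0.03,0,3.4,4.5,0,0,0,-0.07,0,3.4,4.5,0,0,0,-0.07,0]' | grep -E "pos|t_force|rot"
python3 -m inch '[-6,-10,0,0,0,0,0,-14,-25,0,0,0,0,0,-14,-25,30,0,0,0,0,-14,-25,70,0,0,0,0,-40,-60,110,0,0,0,0,-90,-90,110,0,0,0,0,-90,-90,110,0,0,0,0,-90,-90,110,0,0,0,0]'
python3 - <<'E'
from h import *
im=bot.camera("top");cv2.imwrite("pics/t4.png",cv2.resize(im[130:240,160:300],None,fx=5,fy=5,interpolation=cv2.INTER_CUBIC))
E
```

```text
eef_pos: [0.4307, 0.2904, 0.099]
tool_rot: [0.421, 0.907, 0.001, -0.0]
ft_force: [1.0, -0.9, 0.3]
clock: 15.25
eef_pos: [0.3362, 0.1967, 0.2099]
tool_rot: [0.421, 0.907, -0.001, -0.001]
ft_force: [-1.3, 0.4, -0.4]
grip_width: 0.0004
grasp_force: 0.0
```

View pics/t4.png

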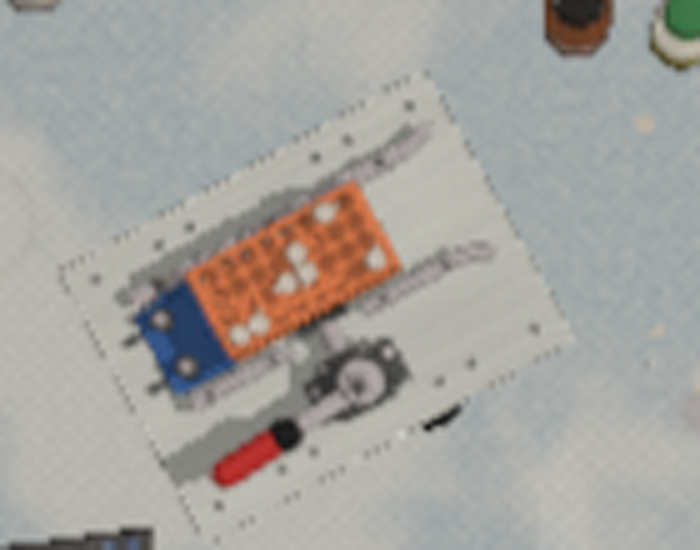

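The lever has snapped closed, with its grip at (245,460) nearly parallel to the channel. The rack is flush with the blue stop at (210,320) and against the far rail, and the arm is clear.

```bash
python3 -c "
from workcell import bot
print(bot.job_done())"
```

```text
the job is handed in; nothing more can be done
None
```

I handed the job in at about 15 s on the robot's clock: the rack is in the channel against the blue stop, the lever looks snapped past centre and the arm is clear. The verdict did not come back, and the lever angle (about 1.48 rad) was read from the last picture. The pad's grip force was not measured.

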